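# Open the stuck jar on the record cleaning table

## Robot

A 7-joint arm with a two-finger parallel gripper is mounted at the origin on the work surface. World frame = base frame: x ahead of the robot, y to its left, z up, the work surface at z = 0. Lengths are in m, angles in rad, forces in N, time in s.
With the tool pointing down it reaches from about 0.425 to 0.825 m from the base axis. Payload 3.6 kg.
Tool frame: the origin (TCP) lies midway between the tips of the shut fingers; the grasp point (between the pads) lies 19 mm behind it; z points along the fingers, y is the line along which they close (so a half turn about z gives the same grasp; the last joint's range is limited). The gripper opens to 93 mm and grips with 3 to 60 N. Pads are 15 mm wide; open, the fingers measure 128 mm over their backs; the gripper's body (75 mm by 188 mm) begins 65 mm behind the grasp point.
Start: joints at [1.133, 0.615, -0.013, 1.423, 0.008, 1.103, -0.04], TCP at [0.26, -0.596, 0.219] pointing down, gripper open.
Joint ranges: [-3.12, 3.12], [-0.3, 2.06], [-1.34, 1.32], [0.26, 2.42], [-1.36, 4.5], [0.01, 1.98], [-2.84, 2.84]. Speed limits (rad/s): [2.79, 2.79, 3.14, 3.14, 3.14, 3.14, 3.14].

## Interface

Orientations are given as a unit quaternion [w, x, y, z].
In Python, from plant import robot gives the robot as it stands.
- The arm moves only by the shell command python3 -m inch FILE [OPENING] [FORCE], which reads ROWS from the file FILE. ROWS is one flat JSON list of numbers that holds 1 to 10 rows one after another, with no inner brackets; each row has 6 numbers: dx, dy, dz in m, then a rotation vector rx, ry, rz in rad; each row shifts and turns the commanded pose from where the row before left it, along the tool's axes as they then stand; what a row does not reach is not made up. A row lasts 1/10 s, in which the tool goes at most 0.05 m and 0.15 rad, less where a joint would pass 70% of its speed; a pose out of reach is approached as far as the arm can. OPENING is the finger opening in m, set as the command begins (- or left out keeps the last). The fingers move at their own pace and stop on an object; FORCE is the grip in N (left out, the last holds). Time passes only in rows, so rows that do not move let the fingers close. It prints the time, the measured TCP pose, the force, the opening and the grip force at its end. Input that does not fit is refused with a message, and nothing moves.
- robot.get_state(): the state, without advancing time (a new reading comes with each control period).
- robot.capture(name): name is "side" or "top"; returns the picture (480x640x3 uint8, red, green, blue); there is no depth.
- robot.calibration(name): a dict with "fx", "fy", "cx", "cy" (pixels), "R" (3x3) and "t" (3): a world point X has camera coordinates R X + t. Camera axes: x right, y down, z forward; pixel columns grow to the right and rows downward; lengths in m; the calibration is good to about 2 mm. A picture is of the moment at which its call begins. calibration takes no time and is no camera call.
- robot.close_job(): hands the job in; it is judged then, once.
The state is a dict: "clock": time; "qpos": joint angles; "qvel": joint speeds; "effort": joint torques, N m; "tool_pos": TCP position; "tool_rot": TCP orientation; "contact_force": force on the tool from outside, world axes, zero at the start; "ft_torque": the same for the moment, N m; "grip_width": finger opening in m; "grasp_force": force on a finger pad.
Only numpy, scipy, OpenCV 4.12 (cv2) and the standard library are available. Lean on these libraries where they do the work, as an engineer would, in place of code of your own. Each camera call takes 0.05 s, during which the arm holds its last target. There are 200 camera calls.

## Task

The screw cap of the glass jar is stuck: break it loose with a short firm twist anticlockwise (seen from above), then spin it lightly until it is free, lift it off and set it down, right way up and wholly on the round cork mat. Grip the cap firmly for the twist without crushing it; once it is loose do not force it, neither against the stop at the end of its thread nor upwards while the thread still holds. Do not drop it, do not press on the glass, leave the funnel, puck, record lifter and stylus guard where they are, and let go at the end.

Things in the scene. Friction and masses are not known exactly. Their poses are not given: they have to be found in the camera images.
- cap: Grey ribbed screw cap, thin plastic, 60 mm across, 30 mm high, 60 to 90 g; origin at the centre of its lower rim, z up, a dark ridge on top along its x. Stuck over the first 15 to 44 degrees anticlockwise: twist with 30 to 40 N of grip (under 25 N the fingers slip round, over 45 N cracks it). Then its seal pushes it up 2 mm (felt as a lift); it then turns freely in a light grip.
- jar: Clear glass jar glued in a fixed plywood block 130 mm square, 30 mm high; origin at the centre of the block's underside. Shoulder 88 mm across, narrow neck; the shut cap's lower rim is 95 mm up. Hidden thread: it lets the cap go at 58 to 87 degrees anticlockwise from the start; 11 degrees later a firm stop ends the turn. Lift between the two. Do not load the loose cap with over 25 N.
- mat: Fixed round cork mat, 136 mm across, 4 mm thick; origin at the centre of its underside.
- funnel: Bystander: green plastic funnel standing on its wide mouth, 90 mm across, 85 mm high; origin at the centre of its underside.
- puck: Bystander: chrome record spindle puck, 74 mm across, 41 mm high; origin at the centre of its underside.
- lifter: Bystander: white nylon record lifter lying flat, 30 x 110 x 20 mm, long along its y; origin at the centre of its underside.
- guard: Bystander: translucent plastic stylus guard, a little open tray 26 x 36 x 16 mm; origin at the centre of its underside.

How it is judged:
On the way, in this order (a step that is already met when the one before it is completed fails the run):
1. the cap is broken loose and has popped up on its seal (z of cap in the frame of jar above 0.0963 m), for 0.1 s.
2. the cap is lifted off the jar (z of cap in the frame of jar above 0.12 m), for 0.1 s.
At the end, for the whole second after the job is handed in: The cap stands right way up (within 0.1 rad) and still on the cork mat, its centre within 38 mm of the mat's centre and its rim on the mat's surface (within 4 mm); the robot has let go; the bystanders are where they were (within 20 mm) (horizontal distance between cap and mat below 0.038 m and z of cap in the frame of mat below 0.008 m and angle between cap's own z axis and vertical below 0.1 rad and linear speed of cap below 0.02 m/s and distance of each of funnel, puck, lifter, guard from where it was at the start of the episode below 0.02 m); the robot touches nothing.
It fails at once if the cap is crushed (about 45 N from each finger) (contact force between the fingers and cap above 92 N).
It fails at once if the loosened cap is forced against its stop or wrenched up against its thread (z of cap in the frame of jar above 0.0966 m and contact force between cap and jar above 30 N).
It fails at once if the fingers press on the glass or its block (contact force between the fingers and jar above 20 N).
It fails at once if the cap is dropped or thrown (linear speed of cap above 0.55 m/s and contact force between the fingers and cap below 0.1 N).
It fails at once if a bystander is moved (distance of any of funnel, puck, lifter, guard from where it was at the start of the episode above 0.02 m).
It also fails if it takes over 58 s, if anything falls off the work surface, if the arm or the gripper's body presses on something with over 40 N, if the wrist force passes 120 N, or if a joint passes its speed limit or range.

## Working session

There is one attempt and no reset: what is moved stays moved. The work goes in short steps, Python scripts to look and compute and a shell command to move; the robot and the scene stay as the last step left them, time stands still between calls to the robot, and variables do not carry over. Pictures are saved under pics/ and viewed, at most 10 in all, crops included, and the job is handed in when it is done.

```bash
ls; mkdir -p pics
python3 - <<'E'
from plant import robot
import cv2,numpy as np
for n in("top","side"):
    im=robot.capture(n); cv2.imwrite(f"pics/{n}0.png",im[:,:,::-1])
    c=robot.calibration(n); print(n,{k:np.round(v,4).tolist() for k,v in c.items()})
s=robot.get_state(); print({k:np.round(v,4).tolist() for k,v in s.items()})
E
```

```text
pics
top {'fx': 581.6002, 'fy': 581.6002, 'cx': 326.2759, 'cy': 236.0778, 'R': [[0.0085, -0.9991, -0.0404], [-0.9968, -0.0052, -0.0801], [0.0798, 0.041, -0.996]], 't': [0.0164, 0.5873, 0.8968]}
side {'fx': 476.3021, 'fy': 476.3021, 'cx': 323.0611, 'cy': 242.6195, 'R': [[-0.7908, -0.6119, -0.0124], [-0.3467, 0.4646, -0.8148], [0.5044, -0.6401, -0.5796]], 't': [0.4792, 0.2801, 0.6261]}
{'clock': 0.1, 'qpos': [1.1325, 0.6158, -0.0126, 1.4247, 0.0081, 1.1034, -0.0404], 'qvel': [-0.0003, -0.0018, -0.0005, -0.0048, 0.0009, 0.0001, -0.0021], 'effort': [0.0014, -46.0044, 0.2102, -16.6245, -0.0612, 0.0169, 0.0001], 'tool_pos': [0.2599, -0.595, 0.2176], 'tool_rot': [-0.0011, 0.9789, 0.2045, -0.0002], 'contact_force': [-0.1691, -0.3874, -0.7312], 'ft_torque': [-0.0277, 0.0308, 0.0315], 'grasp_force': 0.0, 'grip_width': 0.0931}
```

View pics/top0.png

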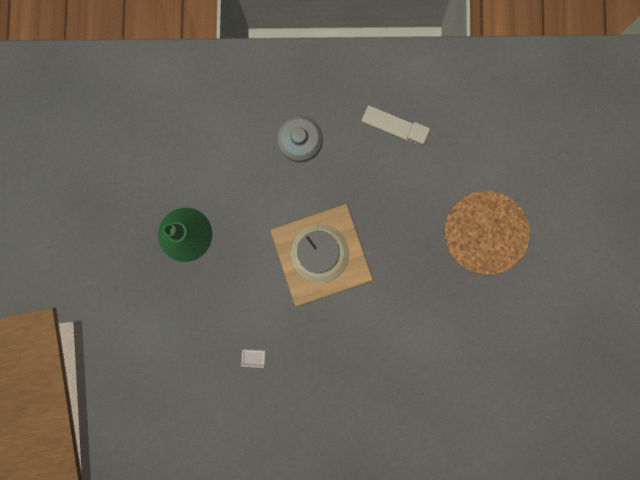

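View pics/side0.png

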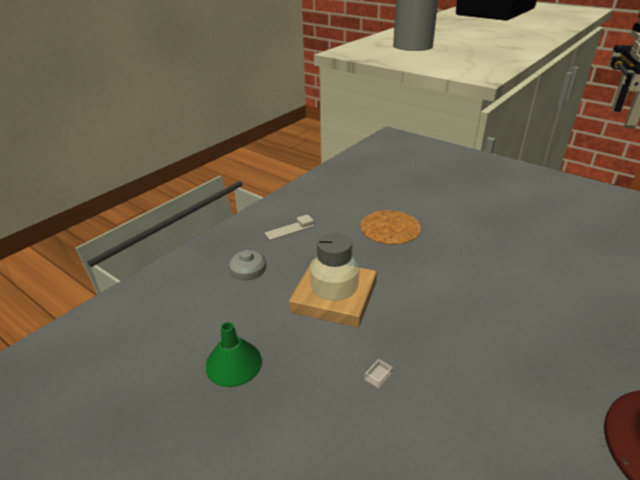

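The top view shows the cap at about (318,252) on the block at (321,255), its ridge running from (307,237) to (316,249), and the mat at (487,233). The side view shows the cap at (334,249) and the mat at (391,227). The path from cap to mat is clear.

```bash
cat > h.py <<'E'
from plant import robot
import cv2,numpy as np
def ray(n,u,v,z):
    c=robot.calibration(n);R=np.array(c["R"]);t=np.array(c["t"])
    o=-R.T@t;d=R.T@[(u-c["cx"])/c["fx"],(v-c["cy"])/c["fy"],1]
    return o+d*(z-o[2])/d[2]
def proj(n,X):
    c=robot.calibration(n);p=np.array(c["R"])@X+c["t"]
    return c["fx"]*p[0]/p[2]+c["cx"],c["fy"]*p[1]/p[2]+c["cy"]
def big(m,box):
    k=np.zeros_like(m);x0,y0,x1,y1=box;k[y0:y1,x0:x1]=m[y0:y1,x0:x1]
    return max(cv2.findContours(k,0,1)[0],key=cv2.contourArea)
E
python3 - <<'E'
from h import *
im=cv2.imread("pics/top0.png");hsv=cv2.cvtColor(im,cv2.COLOR_BGR2HSV)
print("hsv samples",hsv[255,322],hsv[245,300],hsv[252,343],hsv[215,340],hsv[233,487],hsv[252,280],hsv[243,311])
orange=cv2.inRange(hsv,(5,90,60),(25,255,255))
m=big(orange,(430,170,550,300));P=np.array([ray("top",*p[0],.004)[:2] for p in m]);c,r=cv2.minEnclosingCircle(P.astype(np.float32));print("mat",c,r)
b=big(orange,(250,190,390,320));rc=cv2.minAreaRect(np.array([ray("top",*p[0],.03)[:2] for p in b]).astype(np.float32));print("block",rc)
lowsat=cv2.inRange(hsv,(0,0,0),(180,40,125))
k=big(cv2.morphologyEx(lowsat,cv2.MORPH_OPEN,np.ones((3,3))),(285,222,352,285))
k=cv2.convexHull(k)
P=np.array([ray("top",*p[0],.125)[:2] for p in k]).astype(np.float32);c2,r2=cv2.minEnclosingCircle(P);print("cap",c2,r2)
si=cv2.imread("pics/side0.png")
a=cv2.resize(im[200:310,265:380],None,fx=5,fy=5,interpolation=2);q=cv2.resize(si[225:330,285:385],None,fx=5,fy=5,interpolation=2)
cv2.imwrite("pics/a.png",cv2.resize(np.hstack([a[:525],q[:525]]),(800,400)))
print("side proj of cap top centre",proj("side",np.array([*c2,.125])),"bottom",proj("side",np.array([*c2,.095])))
E
```

```text
hsv samples [ 30  23 112] [ 30  20 113] [ 23  62 151] [ 17 109 161] [ 15 137 143] [ 17 104 166] [19 38 54]
mat (0.5967325568199158, -0.2354511320590973) 0.06784287840127945
block ((0.5577265620231628, 0.02824971079826355), (0.1287209689617157, 0.12853631377220154), 19.11775016784668)
cap (0.5572891235351562, 0.028067143633961678) 0.029886947944760323
side proj of cap top centre (np.float64(334.6051548297087), np.float64(241.52801806098645)) bottom (np.float64(334.5773392520926), np.float64(255.50975990965478))
```

View pics/a.png

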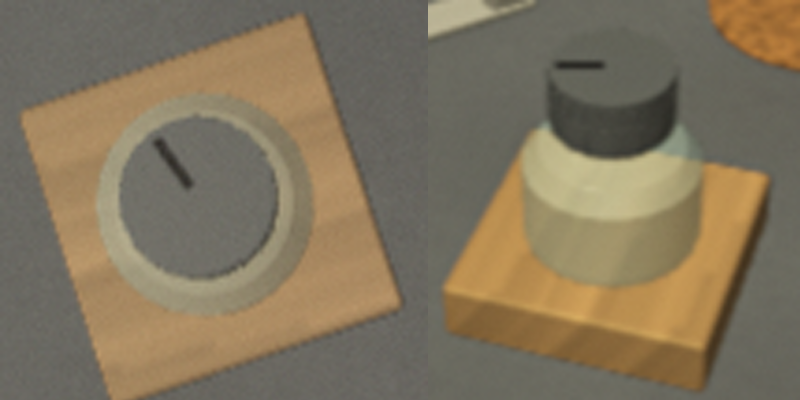

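Measurements agree: the cap centre is (0.557, 0.028) with radius 29.9 mm and sits on the block centre; the mat centre is (0.597, -0.235) with radius 67.8 mm. I'll move above the cap keeping the yaw, which means dx 0.522, dy -0.452 in tool axes.

```bash
cat > d.py <<'E'
# remaining offset to a world target, in tool axes: python3 d.py x y z
from h import *; import sys
from scipy.spatial.transform import Rotation as Ro
s=robot.get_state();w,x,y,z=s["tool_rot"];R=Ro.from_quat([x,y,z,w])
M=R.as_matrix();T=np.array([float(a) for a in sys.argv[1:4]])
print("tool delta",np.round(M.T@(T-s["tool_pos"]),4),"levelling rv",np.round(np.cross(M[:,2],[0,0,-1])@M,4),"yaw",np.degrees(np.arctan2(M[1,0],M[0,0])).round(2),"q7",round(float(s["qpos"][6]),3),"F",np.round(s["contact_force"],2),"Tq",np.round(s["ft_torque"],2),"grip",round(float(s["grasp_force"]),1),"t",s["clock"])
E
echo '[0.015,-0.013,0,0,0,0,0.03,-0.026,0,0,0,0,0.03,-0.026,0,0,0,0,0.03,-0.026,0,0,0,0,0.03,-0.026,0,0,0,0,0.03,-0.026,0,0,0,0,0.03,-0.026,0,0,0,0,0.03,-0.026,0,0,0,0,0.03,-0.026,0,0,0,0,0.03,-0.026,0,0,0,0]' > mv.in && python3 -m inch mv.in 0.093 10
echo '[0.03,-0.026,0,0,0,0,0.03,-0.026,0,0,0,0,0.03,-0.026,0,0,0,0,0.03,-0.026,0,0,0,0,0.03,-0.026,0,0,0,0,0.03,-0.026,0,0,0,0,0.03,-0.026,0,0,0,0,0.015,-0.013,0,0,0,0,0,0,0,0,0,0,0,0,0,0,0,0]' > mv.in && python3 -m inch mv.in
python3 d.py 0.5573 0.0281 0.098
```

```text
clock: 1.1
tool_pos: [0.4227, -0.2536, 0.2184]
tool_rot: [-0.0, 0.979, 0.204, -0.0]
contact_force: [-0.1, -0.6, -0.1]
grip_width: 0.0931
grasp_force: 0.0
clock: 2.1
tool_pos: [0.5499, 0.0127, 0.2182]
tool_rot: [0.0, 0.979, 0.204, -0.001]
contact_force: [-0.7, -0.9, 0.8]
grip_width: 0.093
grasp_force: 0.0
tool delta [ 0.0131 -0.0112  0.1201] levelling rv [0.0004 0.0019 0.    ] yaw 23.59 q7 -1.285 F [-0.66 -0.93  0.81] Tq [-0.02  0.02 -0.06] grip 0.0 t 2.1
```

```bash
echo '[0.0065,-0.0056,0,0,0.0019,0,0.0065,-0.0056,0.01,0,0,0,0,0,0.02,0,0,0,0,0,0.02,0,0,0,0,0,0.02,0,0,0,0,0,0.02,0,0,0,0,0,0.015,0,0,0,0,0,0.01,0,0,0,0,0,0.003,0,0,0,0,0,0,0,0,0]' > mv.in && python3 -m inch mv.in
python3 d.py 0.5573 0.0281 0.098
python3 - <<'E'
from h import *
a=robot.capture("top")[180:330,240:390,::-1];b=robot.capture("side")[170:320,260:410,::-1]
cv2.imwrite("pics/b.png",cv2.resize(np.hstack([a,b]),(800,400)))
E
```

```text
clock: 3.1
tool_pos: [0.5582, 0.029, 0.1004]
tool_rot: [-0.0, 0.979, 0.204, 0.001]
contact_force: [0.2, 0.6, 0.5]
grip_width: 0.0927
grasp_force: 0.0
tool delta [-0.0012  0.0005  0.0024] levelling rv [-0.0002 -0.0016  0.    ] yaw 23.58 q7 -1.338 F [0.19 0.63 0.52] Tq [-0.01 -0.02 -0.  ] grip 0.0 t 3.1
```

View pics/b.png

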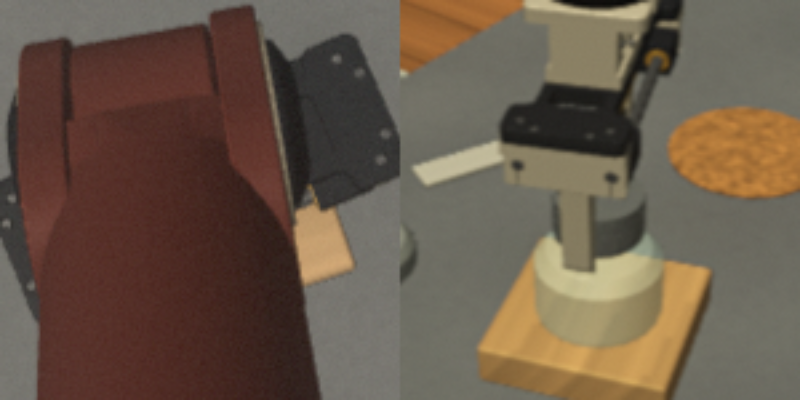

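The fingers straddle the cap: in the side crop the near finger is in front of it, with its tip beside the lower rim and clear of the glass. I'll close gently first to check the centring.

```bash
echo '[-0.0012,0.0005,0.001,0,-0.0016,0,0,0,0,0,0,0,0,0,0,0,0,0,0,0,0,0,0,0,0,0,0,0,0,0,0,0,0,0,0,0,0,0,0,0,0,0,0,0,0,0,0,0]' > mv.in && python3 -m inch mv.in 0.05 8
python3 d.py 0.5573 0.0281 0.099
```

```text
clock: 4.0
tool_pos: [0.5572, 0.0287, 0.0998]
tool_rot: [-0.0, 0.979, 0.205, 0.0]
contact_force: [-1.5, 1.5, 2.0]
grip_width: 0.0596
grasp_force: 8.0
tool delta [-0.0002  0.0006  0.0008] levelling rv [-0.0006 -0.0004  0.    ] yaw 23.61 q7 -1.337 F [-1.48  1.5   1.98] Tq [ 0.32  0.23 -0.06] grip 8.0 t 4.0
```

```bash
echo '[0,0,0,0,0,0,0,0,0,0,0,0,0,0,0,0,0,0,0,0,0,0,0,-0.03,0,0,0,0,0,-0.06,0,0,0,0,0,-0.06,0,0,0,0,0,-0.06,0,0,0,0,0,-0.05]' > mv.in && python3 -m inch mv.in 0.05 35
python3 d.py 0.5573 0.0281 0.0998
```

```text
clock: 4.8
tool_pos: [0.5575, 0.0282, 0.0998]
tool_rot: [-0.001, 0.945, 0.328, 0.001]
contact_force: [-0.5, 2.9, 2.4]
grip_width: 0.0594
grasp_force: 35.0
tool delta [-0.0003 -0.      0.    ] levelling rv [-0.0012 -0.0016  0.    ] yaw 38.28 q7 -1.142 F [-0.53  2.92  2.43] Tq [ 0.49  0.25 -1.23] grip 35.0 t 4.8
```

```bash
for i in 1; do echo '[0,0,0,0,0,-0.035,0,0,0,0,0,-0.035]' > mv.in && python3 -m inch mv.in|grep contact; python3 d.py 0.5573 0.0281 0.0998; done
echo '[0,0,0,0,0,-0.035,0,0,0,0,0,-0.035]' > mv.in && python3 -m inch mv.in|grep contact; python3 d.py 0.5573 0.0281 0.0998
```

```text
contact_force: [-1.5, 2.3, 2.7]
tool delta [-0.0002 -0.0002 -0.    ] levelling rv [-0.0002 -0.0012  0.    ] yaw 42.43 q7 -1.088 F [-1.53  2.33  2.74] Tq [ 0.51  0.19 -1.27] grip 35.0 t 5.0
contact_force: [-0.5, 1.9, 3.3]
tool delta [-0.0002 -0.0004  0.    ] levelling rv [ 0.0006 -0.0009  0.    ] yaw 46.59 q7 -1.033 F [-0.54  1.87  3.29] Tq [ 0.44  0.11 -1.17] grip 35.0 t 5.2
```

```bash
echo '[0,0,0,0,0,-0.035,0,0,0,0,0,-0.035]' > mv.in && python3 -m inch mv.in|grep contact; python3 d.py 0.5573 0.0281 0.0998
echo '[0,0,0,0,0,-0.035,0,0,0,0,0,-0.03]' > mv.in && python3 -m inch mv.in|grep contact; python3 d.py 0.5573 0.0281 0.0998
```

```text
contact_force: [-0.9, 1.5, 3.6]
tool delta [-0.0002 -0.0005  0.0001] levelling rv [ 0.0011 -0.0007  0.    ] yaw 50.68 q7 -0.98 F [-0.91  1.49  3.62] Tq [ 0.36  0.05 -1.16] grip 35.0 t 5.4
contact_force: [-1.2, 0.6, 5.4]
tool delta [-0.0002 -0.0007  0.0003] levelling rv [ 0.0016 -0.0006  0.    ] yaw 54.44 q7 -0.93 F [-1.24  0.58  5.38] Tq [ 0.17  0.03 -0.88] grip 35.0 t 5.6
```

```bash
echo '[0,0,0,0,0,-0.02,0,0,0,0,0,0]' > mv.in && python3 -m inch mv.in|grep contact; python3 d.py 0.5573 0.0281 0.0998; echo '[0,0,0,0,0,-0.035,0,0,0,0,0,0]' > mv.in && python3 -m inch mv.in|grep contact; python3 d.py 0.5573 0.0281 0.0998
```

```text
contact_force: [-1.4, 0.4, 6.6]
tool delta [-0.0002 -0.0007  0.0005] levelling rv [ 0.002  -0.0004  0.    ] yaw 55.65 q7 -0.914 F [-1.37  0.36  6.55] Tq [ 0.1   0.15 -0.55] grip 35.0 t 5.8
contact_force: [-1.3, 0.1, 8.9]
tool delta [-0.0002 -0.0009  0.001 ] levelling rv [0.003  0.0001 0.    ] yaw 57.85 q7 -0.886 F [-1.26  0.05  8.94] Tq [ 0.02  0.26 -0.04] grip 35.0 t 6.0
```

Broken loose at about 33°: the torque has dropped to zero and the cap is pushing up. I'll ease the grip and follow the lift.

```bash
echo '[0,0,-0.0005,0,0,0,0,0,0,0,0,0,0,0,0,0,0,0]' > mv.in && python3 -m inch mv.in 0.05 8|grep -E 'contact|grasp'; python3 d.py 0.5573 0.0281 0.0998; echo '[0,0,-0.0005,0,0,0,0,0,0,0,0,0]' > mv.in && python3 -m inch mv.in|grep -E 'contact|grasp'; python3 d.py 0.5573 0.0281 0.0998
```

```text
contact_force: [-0.7, 1.2, 7.3]
grasp_force: 8.0
tool delta [-0.     -0.0006  0.0012] levelling rv [0.0029 0.001  0.    ] yaw 57.95 q7 -0.885 F [-0.7   1.24  7.33] Tq [-0.07  0.25  0.17] grip 8.0 t 6.3
contact_force: [-0.7, -0.8, 5.6]
grasp_force: 8.0
tool delta [ 0.0001 -0.0006  0.0013] levelling rv [0.0023 0.0007 0.    ] yaw 57.79 q7 -0.886 F [-0.65 -0.78  5.6 ] Tq [-0.06  0.04  0.25] grip 8.0 t 6.5
```

```bash
echo '[0,0,-0.0005,0,0,0,0,0,0,0,0,0]' > mv.in && python3 -m inch mv.in|grep -E 'contact|grasp'; python3 d.py 0.5573 0.0281 0.0998;  echo '[0,0,-0.0005,0,0,-0.03,0,0,0,0,0,-0.03,0,0,0,0,0,0]' > mv.in && python3 -m inch mv.in|grep -E 'contact|grasp'; python3 d.py 0.5573 0.0281 0.0998
```

```text
contact_force: [0.9, -0.3, 2.4]
grasp_force: 8.0
tool delta [ 0.0001 -0.0005  0.0013] levelling rv [0.0014 0.0002 0.    ] yaw 57.59 q7 -0.888 F [ 0.94 -0.3   2.38] Tq [-0.14 -0.19  0.3 ] grip 8.0 t 6.7
contact_force: [1.0, -0.3, 0.5]
grasp_force: 8.0
tool delta [0.0004 0.0003 0.0014] levelling rv [-0.001   0.0004  0.    ] yaw 60.89 q7 -0.843 F [ 0.97 -0.34  0.54] Tq [-0.13 -0.15  0.05] grip 8.0 t 7.0
```

```bash
echo '[0,0,0,0,0,-0.04,0,0,0,0,0,-0.05,0,0,0,0,0,-0.05,0,0,0,0,0,-0.04,0,0,0,0,0,0]' > mv.in && python3 -m inch mv.in|grep -E 'contact|grasp'; python3 d.py 0.5573 0.0281 0.0998;  echo '[0,0,0,0,0,-0.05,0,0,0,0,0,-0.05,0,0,0,0,0,-0.03,0,0,0,0,0,0]' > mv.in && python3 -m inch mv.in|grep -E 'contact|grasp'; python3 d.py 0.5573 0.0281 0.0998
```

```text
contact_force: [0.9, -0.5, -1.5]
grasp_force: 8.0
tool delta [0.0003 0.0003 0.0014] levelling rv [-0.0009  0.0001  0.    ] yaw 71.14 q7 -0.705 F [ 0.9  -0.48 -1.48] Tq [-0.14 -0.22 -0.05] grip 8.0 t 7.5
contact_force: [0.3, -0.1, -1.5]
grasp_force: 8.0
tool delta [0.0001 0.0002 0.0016] levelling rv [-0.0004 -0.0001  0.    ] yaw 78.56 q7 -0.606 F [ 0.29 -0.1  -1.48] Tq [-0.12 -0.2   0.02] grip 8.0 t 7.9
```

Turned 55°, spinning freely. I'll apply a slight upward bias and turn in small steps, watching for release.

```bash
echo '[0,0,-0.0007,0,0,0,0,0,0,0,0,0]' > mv.in && python3 -m inch mv.in|grep -E 'clock'; python3 d.py 0.5573 0.0281 0.0998;  echo '[0,0,-0.0007,0,0,-0.03,0,0,0,0,0,-0.03,0,0,0,0,0,0]' > mv.in && python3 -m inch mv.in|grep -E 'clock'; python3 d.py 0.5573 0.0281 0.0998
```

```text
clock: 8.1
tool delta [-0.0001  0.0002  0.0022] levelling rv [-0.0004 -0.0002  0.    ] yaw 78.57 q7 -0.605 F [ 1.56  0.27 -2.94] Tq [-0.1  -0.36 -0.02] grip 8.0 t 8.1
clock: 8.4
tool delta [0.0003 0.0002 0.0025] levelling rv [-0.0008 -0.      0.    ] yaw 82.07 q7 -0.557 F [ 2.14 -0.1  -9.75] Tq [-0.14 -0.59 -0.09] grip 8.0 t 8.4
```

```bash
echo '[0,0,0.0004,0,0,-0.025,0,0,0,0,0,-0.025,0,0,0,0,0,0]' > mv.in && python3 -m inch mv.in|grep -E 'grasp_'; python3 d.py 0.5573 0.0281 0.0998;  echo '[0,0,0,0,0,-0.025,0,0,0,0,0,-0.025,0,0,0,0,0,0]' > mv.in && python3 -m inch mv.in|grep -E 'grasp_'; python3 d.py 0.5573 0.0281 0.0998
```

```text
grasp_force: 8.0
tool delta [0.0004 0.0001 0.0026] levelling rv [-0.0003  0.0002  0.    ] yaw 84.93 q7 -0.519 F [ 2.97 -1.43 -9.94] Tq [-0.28 -0.6  -0.13] grip 8.0 t 8.7
grasp_force: 8.0
tool delta [0.0004 0.0001 0.0026] levelling rv [-0.0002  0.0003  0.    ] yaw 87.81 q7 -0.48 F [  2.72  -1.55 -11.61] Tq [-0.39 -0.7  -0.12] grip 8.0 t 9.0
```

```bash
echo '[0,0,0.0005,0,0,-0.025,0,0,0,0,0,-0.025,0,0,0,0,0,0]' > mv.in && python3 -m inch mv.in|grep -E 'grasp_'; python3 d.py 0.5573 0.0281 0.0998;  echo '[0,0,0,0,0,-0.025,0,0,0,0,0,-0.025,0,0,0,0,0,0]' > mv.in && python3 -m inch mv.in|grep -E 'grasp_'; python3 d.py 0.5573 0.0281 0.0998
```

```text
grasp_force: 8.0
tool delta [0.0001 0.0001 0.0026] levelling rv [0.     0.0003 0.    ] yaw 90.7 q7 -0.442 F [ 0.97 -1.3  -7.42] Tq [-0.5  -0.39 -0.06] grip 8.0 t 9.3
grasp_force: 8.0
tool delta [0.0001 0.0001 0.0026] levelling rv [0.0001 0.0002 0.    ] yaw 93.55 q7 -0.403 F [ 1.52 -2.13 -5.6 ] Tq [-0.61 -0.28 -0.1 ] grip 8.0 t 9.6
```

```bash
echo '[0,0,0,0,0,-0.025,0,0,0,0,0,-0.025,0,0,0,0,0,0]' > mv.in && python3 -m inch mv.in|grep -E 'grasp_'; python3 d.py 0.5573 0.0281 0.0998;  echo '[0,0,0,0,0,-0.025,0,0,0,0,0,-0.025,0,0,0,0,0,0]' > mv.in && python3 -m inch mv.in|grep -E 'grasp_'; python3 d.py 0.5573 0.0281 0.0998
```

```text
grasp_force: 8.0
tool delta [-0.     -0.0001  0.0026] levelling rv [ 0.0004 -0.      0.    ] yaw 96.42 q7 -0.364 F [ 0.26 -3.11 -4.4 ] Tq [-0.63 -0.26 -0.07] grip 8.0 t 9.9
grasp_force: 8.0
tool delta [-0.0002 -0.0002  0.0026] levelling rv [ 0.0007 -0.0002  0.    ] yaw 99.29 q7 -0.325 F [ 1.16 -2.76 -3.69] Tq [-0.58 -0.17 -0.08] grip 8.0 t 10.2
```

```bash
echo '[0,0,-0.0005,0,0,0,0,0,0,0,0,0]' > mv.in && python3 -m inch mv.in|grep -E 'grasp_'; python3 d.py 0.5573 0.0281 0.0998;  echo '[0,0,0,0,0,-0.025,0,0,0,0,0,-0.025,0,0,0,0,0,0]' > mv.in && python3 -m inch mv.in|grep -E 'grasp_'; python3 d.py 0.5573 0.0281 0.0998
```

```text
grasp_force: 8.0
tool delta [-0.0001 -0.0002  0.0028] levelling rv [ 0.0007 -0.0001  0.    ] yaw 99.24 q7 -0.325 F [ 0.42 -2.02 -6.33] Tq [-0.6  -0.42 -0.05] grip 8.0 t 10.4
grasp_force: 8.0
tool delta [-0.0001 -0.0003  0.0031] levelling rv [ 0.0008 -0.0002  0.    ] yaw 102.14 q7 -0.285 F [ 0.48 -2.39 -3.9 ] Tq [-0.57 -0.34 -0.11] grip 8.0 t 10.7
```

```bash
echo '[0,0,-0.0005,0,0,0,0,0,0,0,0,0,0,0,0,0,0,0]' > mv.in && python3 -m inch mv.in|grep -E 'grasp_'; python3 d.py 0.5573 0.0281 0.0998;  echo '[0,0,-0.0005,0,0,0,0,0,0,0,0,0,0,0,0,0,0,0]' > mv.in && python3 -m inch mv.in|grep -E 'grasp_'; python3 d.py 0.5573 0.0281 0.0998
```

```text
grasp_force: 8.0
tool delta [-0.     -0.0003  0.0034] levelling rv [ 0.0008 -0.0001  0.    ] yaw 102.09 q7 -0.286 F [ 1.81 -2.38 -5.81] Tq [-0.59 -0.51 -0.07] grip 8.0 t 11.0
grasp_force: 8.0
tool delta [ 0.0001 -0.0002  0.0038] levelling rv [0.0006 0.     0.    ] yaw 102.09 q7 -0.285 F [ 2.57 -2.78 -7.21] Tq [-0.64 -0.76 -0.07] grip 8.0 t 11.3
```

```bash
echo '[0,0,0,0,0,-0.025,0,0,0,0,0,-0.025,0,0,0,0,0,0]' > mv.in && python3 -m inch mv.in|grep -E 'grasp_'; python3 d.py 0.5573 0.0281 0.0998;  echo '[0,0,0,0,0,-0.025,0,0,0,0,0,-0.025,0,0,0,0,0,0]' > mv.in && python3 -m inch mv.in|grep -E 'grasp_'; python3 d.py 0.5573 0.0281 0.0998
```

```text
grasp_force: 8.0
tool delta [-0.0004 -0.0005  0.0046] levelling rv [ 0.0016 -0.0001  0.    ] yaw 105.03 q7 -0.245 F [ 2.15 -2.43 -0.76] Tq [-0.58 -0.39 -0.02] grip 8.0 t 11.6
grasp_force: 8.0
tool delta [-0.0005 -0.0006  0.0043] levelling rv [ 0.0016 -0.0005  0.    ] yaw 107.89 q7 -0.206 F [ 0.73 -2.31  0.09] Tq [-0.47 -0.4  -0.02] grip 8.0 t 11.9
```

The tool rose and the pull vanished, so the thread has let go at about 82°. I'll test with a small lift.

```bash
echo '[0,0,-0.001,0,0,0,0,0,0,0,0,0,0,0,0,0,0,0]' > mv.in && python3 -m inch mv.in|grep -E 'grasp_'; python3 d.py 0.5573 0.0281 0.0998;  echo '[0,0,-0.001,0,0,0,0,0,0,0,0,0,0,0,0,0,0,0]' > mv.in && python3 -m inch mv.in|grep -E 'grasp_'; python3 d.py 0.5573 0.0281 0.0998
```

```text
grasp_force: 8.0
tool delta [-0.0003 -0.0006  0.005 ] levelling rv [ 0.0014 -0.0004  0.    ] yaw 107.83 q7 -0.206 F [ 1.57 -1.07 -0.37] Tq [-0.32 -0.66  0.02] grip 8.0 t 12.2
grasp_force: 8.0
tool delta [-0.0002 -0.0004  0.006 ] levelling rv [ 0.0011 -0.0003  0.    ] yaw 107.83 q7 -0.205 F [ 3.05 -0.6  -2.64] Tq [-0.3  -0.76  0.03] grip 8.0 t 12.5
```

```bash
echo '[0,0,-0.001,0,0,0,0,0,0,0,0,0,0,0,0,0,0,0]' > mv.in && python3 -m inch mv.in|grep -E 'grasp_'; python3 d.py 0.5573 0.0281 0.0998;  echo '[0,0,-0.001,0,0,0,0,0,0,0,0,0,0,0,0,0,0,0]' > mv.in && python3 -m inch mv.in|grep -E 'grasp_'; python3 d.py 0.5573 0.0281 0.0998
```

```text
grasp_force: 8.0
tool delta [-0.0001 -0.0003  0.007 ] levelling rv [ 0.0009 -0.0001  0.    ] yaw 107.83 q7 -0.204 F [ 3.42 -0.27 -2.67] Tq [-0.27 -0.78 -0.03] grip 8.0 t 12.8
grasp_force: 8.0
tool delta [-0.0001 -0.0001  0.008 ] levelling rv [ 0.0006 -0.0001  0.    ] yaw 107.82 q7 -0.203 F [ 2.39 -0.73 -2.08] Tq [-0.27 -0.81 -0.02] grip 8.0 t 13.1
```

Rising 1:1 with a small force, so it is free. I'll lift it clear and take a look.

```bash
echo '[0,0,-0.004,0,0,0,0,0,-0.006,0,0,0,0,0,-0.008,0,0,0,0,0,-0.01,0,0,0,0,0,-0.01,0,0,0,0,0,-0.01,0,0,0,0,0,-0.01,0,0,0,0,0,-0.006,0,0,0,0,0,0,0,0,0,0,0,0,0,0,0]' > mv.in && python3 -m inch mv.in 0.05 12
python3 d.py 0.5967 -0.2355 0.15
python3 - <<'E'
from h import *
a=robot.capture("side")[120:320,220:420,::-1]
cv2.imwrite("pics/c.png",cv2.resize(a,(600,600)))
E
```

```text
clock: 14.1
tool_pos: [0.5571, 0.028, 0.1716]
tool_rot: [-0.0, 0.589, 0.808, -0.0]
contact_force: [-0.9, -0.1, -0.8]
grip_width: 0.0599
grasp_force: 12.0
tool delta [-0.263  -0.0429  0.0216] levelling rv [-0.0001 -0.      0.    ] yaw 107.82 q7 -0.146 F [-0.89 -0.12 -0.79] Tq [-0.05 -0.19 -0.05] grip 12.0 t 14.1
```

View pics/c.png

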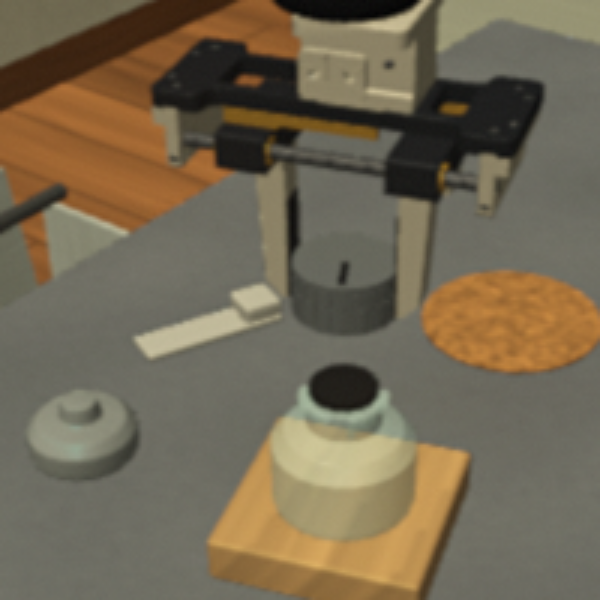

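The cap hangs upright between the fingers at (343,283) in the crop, the jar neck is bare, and the rim is a few mm below the fingertips. I'll carry it over the mat.

```bash
echo '[-0.01,-0.0016,0,0,0,0,-0.025,-0.0041,0,0,0,0,-0.035,-0.0057,0,0,0,0,-0.04,-0.0065,0,0,0,0,-0.04,-0.0065,0,0,0,0,-0.04,-0.0065,0,0,0,0,-0.035,-0.0057,0,0,0,0,-0.025,-0.0041,0,0,0,0,-0.012,-0.002,0,0,0,0,0,0,0,0,0,0]' > mv.in && python3 -m inch mv.in - 12
echo '[0,0,0.01,0,0,0,0,0,0.02,0,0,0,0,0,0.025,0,0,0,0,0,0.025,0,0,0,0,0,0.025,0,0,0,0,0,0.02,0,0,0,0,0,0.013,0,0,0,0,0,0.005,0,0,0,0,0,0,0,0,0]' > mv.in && python3 -m inch mv.in
python3 d.py 0.5967 -0.2355 0.009
```

```text
clock: 15.15
tool_pos: [0.5961, -0.237, 0.1707]
tool_rot: [-0.0, 0.591, 0.807, -0.0]
contact_force: [0.3, 0.3, -0.5]
grip_width: 0.0599
grasp_force: 12.0
clock: 16.05
tool_pos: [0.5968, -0.2331, 0.0283]
tool_rot: [-0.0, 0.588, 0.809, 0.0]
contact_force: [-0.4, -0.1, -0.1]
grip_width: 0.0596
grasp_force: 12.0
tool delta [-0.0023 -0.0009  0.0193] levelling rv [-0.0001 -0.0011  0.    ] yaw 107.91 q7 0.215 F [-0.39 -0.11 -0.14] Tq [-0.06 -0.17 -0.  ] grip 12.0 t 16.05
```

```bash
echo '[-0.002,-0.001,0.006,0,-0.001,0,0,0,0.004,0,0,0,0,0,0.002,0,0,0,0,0,0,0,0,0,0,0,0,0,0,0]' > mv.in && python3 -m inch mv.in
echo '[0,0,0.002,0,0,0,0,0,0,0,0,0,0,0,0,0,0,0]' > mv.in && python3 -m inch mv.in
```

```text
clock: 16.55
tool_pos: [0.5967, -0.2365, 0.0168]
tool_rot: [0.001, 0.589, 0.808, -0.0]
contact_force: [-0.5, -0.8, -1.1]
grip_width: 0.0596
grasp_force: 12.0
clock: 16.85
tool_pos: [0.5965, -0.2365, 0.0147]
tool_rot: [0.0, 0.589, 0.808, -0.0]
contact_force: [1.1, 0.6, -0.5]
grip_width: 0.0598
grasp_force: 12.0
```

```bash
echo '[0,0,0.0015,0,0,0,0,0,0,0,0,0,0,0,0,0,0,0]' > mv.in && python3 -m inch mv.in|grep -E 'tool_pos|contact'
echo '[0,0,0.0012,0,0,0,0,0,0,0,0,0,0,0,0,0,0,0]' > mv.in && python3 -m inch mv.in|grep -E 'tool_pos|contact'
echo '[0,0,0.001,0,0,0,0,0,0,0,0,0,0,0,0,0,0,0]' > mv.in && python3 -m inch mv.in|grep -E 'tool_pos|contact'
```

```text
tool_pos: [0.5965, -0.2365, 0.0131]
contact_force: [0.0, 0.6, -1.1]
tool_pos: [0.5965, -0.2365, 0.0119]
contact_force: [-0.3, 0.7, -0.7]
tool_pos: [0.5965, -0.2365, 0.0109]
contact_force: [0.2, -0.3, -1.2]
```

```bash
echo '[0,0,0.001,0,0,0,0,0,0,0,0,0,0,0,0,0,0,0]' > mv.in && python3 -m inch mv.in|grep -E 'tool_pos|contact'
echo '[0,0,0.001,0,0,0,0,0,0,0,0,0,0,0,0,0,0,0]' > mv.in && python3 -m inch mv.in|grep -E 'tool_pos|contact'
```

```text
tool_pos: [0.5965, -0.2365, 0.0099]
contact_force: [-1.1, -0.5, -0.6]
tool_pos: [0.5966, -0.2365, 0.0089]
contact_force: [0.0, 0.3, -0.8]
```

```bash
echo '[0,0,0.0008,0,0,0,0,0,0,0,0,0,0,0,0,0,0,0]' > mv.in && python3 -m inch mv.in|grep -E 'tool_pos|contact'
echo '[0,0,0.0008,0,0,0,0,0,0,0,0,0,0,0,0,0,0,0]' > mv.in && python3 -m inch mv.in|grep -E 'tool_pos|contact'
```

```text
tool_pos: [0.5967, -0.2365, 0.0083]
contact_force: [-0.8, -0.2, -0.4]
tool_pos: [0.5967, -0.2365, 0.0081]
contact_force: [-1.1, 0.8, 6.1]
```

The cap is down on the mat: 6 N, and the TCP height fits. I'll release slowly, retreat and check.

```bash
echo '[0,0,-0.0004,0,0,0,0,0,0,0,0,0,0,0,0,0,0,0,0,0,0,0,0,0,0,0,0,0,0,0]' > mv.in && python3 -m inch mv.in 0.068 5
echo '[0,0,0,0,0,0,0,0,0,0,0,0,0,0,0,0,0,0,0,0,0,0,0,0,0,0,-0.004,0,0,0,0,0,-0.01,0,0,0,0,0,-0.02,0,0,0,0,0,-0.03,0,0,0,0,0,-0.04,0,0,0,0,0,-0.04,0,0,0]' > mv.in && python3 -m inch mv.in 0.088
echo '[0.04,0,-0.02,0,0,0,0.04,0,-0.02,0,0,0,0.04,0,0,0,0,0,0.03,0,0,0,0,0,0,0,0,0,0,0,0,0,0,0,0,0]' > mv.in && python3 -m inch mv.in
python3 - <<'E'
from h import *
t=robot.capture("top");s=robot.capture("side")
cv2.imwrite("pics/e.png",np.hstack([cv2.resize(t[80:400,140:560],(420,320)),s[120:440,220:600]])[:,:,::-1])
g=t[170:300,430:550]; hs=cv2.cvtColor(g,cv2.COLOR_RGB2HSV)
k=big(cv2.morphologyEx(cv2.inRange(hs,(0,0,0),(180,60,135)),cv2.MORPH_OPEN,np.ones((3,3))),(28,30,88,95))
P=np.array([ray("top",p[0][0]+430,p[0][1]+170,.034)[:2] for p in k]).astype(np.float32);print(cv2.minEnclosingCircle(P))
E
```

```text
clock: 19.45
tool_pos: [0.5965, -0.2365, 0.0075]
tool_rot: [0.0, 0.589, 0.808, -0.0]
contact_force: [-0.0, 0.3, 0.1]
grip_width: 0.068
grasp_force: 0.0
clock: 20.45
tool_pos: [0.5963, -0.2362, 0.1538]
tool_rot: [0.0, 0.589, 0.808, -0.0]
contact_force: [1.5, 0.1, 0.3]
grip_width: 0.088
grasp_force: 0.0
clock: 21.05
tool_pos: [0.5507, -0.0933, 0.1926]
tool_rot: [0.001, 0.588, 0.809, -0.0]
contact_force: [-0.4, -0.2, -0.0]
grip_width: 0.0882
grasp_force: 0.0Traceback (most recent call last):
  File "<stdin>", line 5, in <module>
  File "h.py", line 12, in big
    return max(cv2.findContours(k,0,1)[0],key=cv2.contourArea)
ValueError: max() iterable argument is empty
```

View pics/e.png

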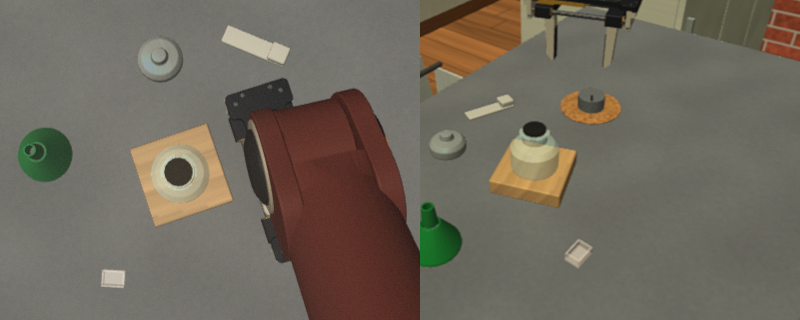

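In the side view the cap stands upright in the centre of the mat at (591,100). The bystanders are in place and the gripper is open and clear. The arm hides the mat in the top view.

```bash
python3 -c "
from plant import robot
print(robot.close_job())"
```

```text
the job is handed in; nothing more can be done
None
```

The job is handed in, with no verdict returned: the cap broke loose at about 33°, came free of its thread at about 82°, and by the side camera now stands upright at the centre of the mat, with the gripper open and clear and the bystanders where they were.

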